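# Close up the twist-drill case

### The job

The reground drills are back in their case; close it up so that no grinding dust gets in. With the fingertips, push the standing drill rack over until it lies flat down in the case, and only then swing the cover over and press it fully shut without slamming it. Do not lift, tip or shove the case, and leave the other things on the bench as they are.

Things in the scene. Friction and masses are not known exactly. Their poses are not given: they have to be found in the camera images.
- case: Dark sheet-steel drill case, loose on rubber feet (about 1.7 kg). Open tray 140 (its x) x 200 mm (its y), rim 44 mm above the bench; shut, 60 mm high. Walls 2 mm. Origin: centre of underside. +x runs from the front wall (x = -70 mm, small catch plate) to the back wall (x = +70 mm, cover hinge), y along both hinges, z up. Eight big drills lie clipped to its floor, under the rack's place.
- rack (a joint): Angle (rad) of the drill rack: 0 = flat in the case (stop), 1.57 = upright, stop at 1.6. Pivot line along case y at case x = -58, z = 24 mm, near the FRONT wall; it folds over towards the back wall (case +x). Stiff pivots: it stays at any angle; 2 to 4 N at the lip moves it.
- rack_pivot (a point): Centre of the rack's pivot line. Rack axes: x from pivot to lip along the plate, y along the pivot, z out of the face with the drills (away from the cover when upright, up when flat). On that face: two cross strips 13 mm high, 6 and 31 mm from the pivot, and 11 drills, 1 to 6 mm, in order of size (1 mm at case +y), points 42 to 101 mm from the pivot (78 mm at mid-width), at most 11 mm out of the plate.
- rack_lip (a point): Middle of the rack's free edge, 108 mm from the pivot (132 mm above the bench when upright). The rack is a bright sheet-steel plate 184 mm wide, 2 mm thick, with a lip along the free edge turned 9 mm out on the drill face. Push here, on the drill face, to fold it.
- cover (a joint): Angle (rad) of the cover: 0 = fully shut, 1.57 = upright, stop at 2.2. Starts leaning back. Stiff hinge: it stays at any angle; 1 to 4 N at the free edge moves it. With the rack upright the cover cannot close: it strikes the rack.
- cover_hinge (a point): Centre of the cover's hinge line: top of the case's back wall, case x = +70 mm, z = 44.5 mm, line along case y.
- cover_edge (a point): Middle of the free edge of the cover's outer face, 140 mm from the hinge. The cover is a shallow tray 140 x 200 mm, 16 mm deep; shut, its outer face is up, 60 mm above the bench, and this point is above the front wall. Open, its outer face looks back, away from the rack. A 34 mm wide thumb tab sticks out 6 mm from the front rim of the cover, at its inner edge.
- mug: Dark red enamel mug, 80 mm wide, 78 mm high, handle on its +y side; loose bystander beside the case. Origin: centre of the underside.
- wheel: Grey grinding wheel lying flat, 100 mm across, 20 mm thick; loose bystander beside the case. Origin: centre of the underside.
- brush: Flat paint brush for dusting, wooden handle, 190 mm long, lying along its own x in front of the case; loose bystander.
- paste: Jar of lapping paste, 62 mm across, 58 mm high; loose bystander. Origin: centre of the underside.
- block: Wooden block 110 x 65 x 40 mm; loose bystander. Origin: centre of the underside.
- oil: White plastic oil bottle, 54 mm across, 110 mm high; loose bystander beside the open cover. Origin: centre of the underside.
- chuck: Steel drill chuck standing on its back, 43 mm across, 61 mm high; loose bystander. Origin: centre of the underside.

How it is judged:
By the outcome, as a careful person would: the job done as asked, in the order asked, and still so for the second after the job is handed in, with the robot touching nothing.
It also fails if it takes over 51 s, if anything falls off the work surface, if the arm or the gripper's body presses on something with over 40 N, if the wrist force passes 120 N, or if a joint passes its speed limit or range.

### The arm

A 7-joint arm with a two-finger parallel gripper is mounted at the origin on the work surface. World frame = base frame: x ahead of the robot, y to its left, z up, the work surface at z = 0. Lengths are in m, angles in rad, forces in N, time in s.
With the tool pointing down it reaches from about 0.35 to 0.9 m from the base axis. Payload 8.1 kg.
Tool frame: the origin (TCP) lies between the finger pads; the fingertips stand 8 mm ahead of it and the grasp point (between the pads) lies 11 mm behind it (arm.tcp_to_tips is the distance from the TCP to the fingertips, in m); z points along the fingers, x is the direction in which the jaws open and shut, and the axes are right-handed (so a half turn about z gives the same grasp; the last joint's range is limited). The gripper opens to 92 mm and grips with 3 to 60 N. Pads are 19 mm wide; open, the fingers measure 130 mm over their backs; the gripper's body (75 mm by 190 mm) begins 47 mm behind the grasp point.
Start: joints at [1.118, 0.434, 0.025, 1.573, -0.012, 1.134, -0.075], TCP at [0.214, -0.587, 0.235] pointing down, gripper open.
Joint ranges: [-2.62, 2.62], [-0.44, 2.09], [-1.27, 1.32], [0.08, 2.57], [-1.32, 4.46], [0.12, 2], [-2.74, 2.74]. Speed limits (rad/s): [2.22, 2.22, 3.01, 3.01, 3.14, 3.14, 3.14].

### API

Orientations are given as a rotation vector (axis times angle).
In Python, from cell import arm, eyes gives the robot as it stands.
- The arm moves only by the tool play_rows, never from a script. Its argument "rows" is a list of rows, each a list of 3 entries, a list of its own where there are three numbers: the shift along the tool's x, y, z each as a share of 50 cm, from -1 to 1, then the turn, a rotation vector about the tool's x, y, z each as a share of 60 degrees, from -1 to 1, then the opening, from -1 (shut) to 1 (fully open), so that 0 is half open. In form: [[[dx, dy, dz], [ax, ay, az], grip], ...]. A call has 1 to 10 rows; each row is the pose to reach, as a shift and turn from the pose commanded when the call began, along the tool's axes at that moment; what a row does not reach only later rows make up. A row lasts 1/10 s, in which the tool goes at most 50 mm and 8.59 degrees, less where a joint would pass 70% of its speed; a pose out of reach is approached as far as the arm can. A call with a number of a shift or a turn outside -1 to 1 is refused whole. A call with a gripper value outside its range is refused whole. The fingers move at their own pace and stop on an object; "newtons" is the grip in N (left out, the last holds). Time passes only in rows, so rows that repeat a pose let the fingers close. It gives the time, the measured TCP pose, the force and the opening at its end, in the units of the state.
- arm.observe(): the state, without advancing time (a new reading comes with each control period).
- eyes.get_image(name): name is "scene" or "top"; returns (picture, depth): 384x512x3 uint8, red, green, blue; 384x512 float32, m along the optical axis (not along the pixel's ray), 0 where there is no reading.
- eyes.get_calibration(name): a dict with "intrinsics" (3x3 intrinsics, pixels), "R" (3x3) and "t" (3): a world point X has camera coordinates R X + t. Camera axes: x right, y down, z forward; pixel columns grow to the right and rows downward; lengths in m; the calibration is good to about 2 mm. A picture is of the moment at which its call begins. get_calibration takes no time and is no camera call.
- arm.sign_off(): hands the job in, once; it reports no verdict.
The state is a dict: "clock": time; "joints": joint angles; "dq": joint speeds; "joint_efforts": joint torques, N m; "position": TCP position; "ee_rot": TCP orientation; "force": force on the tool from outside, world axes, zero at the start; "ft_torque": the same for the moment, N m; "width": opening from 0.0 (shut) to 1.0 (fully open).
Only numpy, scipy, OpenCV 4.12 (cv2) and the standard library are available. Lean on these libraries where they do the work, as an engineer would, in place of code of your own. Each camera call takes 0.05 s, during which the arm holds its last target.

## Working session

There is one attempt and no reset: what is moved stays moved. The work goes in short steps, Python scripts to look and compute and a tool call to move; the robot and the scene stay as the last step left them, time stands still between calls to the robot, and variables do not carry over. Pictures are saved under pics/ and viewed, and the job is handed in when it is done.

Besides the shell and the picture viewer there is one more tool, called after "Emit:" in YAML: its name, and indented under it one key for each argument. play_rows: Moves the arm, as the interface text tells. Its arguments: {"type":"object","properties":{"rows":{"type":"array","items":{"type":"array"}},"newtons":{"type":"number"}},"required":["rows"]}

```bash
ls; mkdir -p pics
python3 - <<'E'
from cell import arm, eyes
import cv2, numpy as np
print(arm.observe())
for n in ("scene","top"):
    im,d=eyes.get_image(n); c=eyes.get_calibration(n)
    np.savez(f"pics/{n}0.npz",im=im,d=d,K=c["intrinsics"],R=c["R"],t=c["t"])
    cv2.imwrite(f"pics/{n}0.png",cv2.resize(im[:,:,::-1],(800,600),interpolation=cv2.INTER_CUBIC))
    print(n,c, "cam pos",-np.array(c["R"]).T@np.array(c["t"]))
E
```

```text
pics
{'clock': 0.0, 'joints': array([ 1.11840266,  0.43524486,  0.02501644,  1.57412845, -0.01160642,
        1.13403361, -0.07509024]), 'dq': array([ 0.00065317, -0.00037584, -0.00025366,  0.00197832,  0.00083027,
       -0.00093419, -0.00010867]), 'joint_efforts': array([-1.27895428e-04, -6.67845154e+01,  9.85108986e-01, -3.14460003e+01,
       -6.04064343e-02,  4.29231639e-02,  1.53913911e-04]), 'position': array([ 0.21393148, -0.5866827 ,  0.23391978]), 'ee_rot': array([-2.57333399e+00,  1.80066911e+00,  2.28414987e-03]), 'force': array([-0.55157872,  0.07782806,  0.3273513 ]), 'ft_torque': array([ 0.06104716, -0.04748068, -0.03662395]), 'width': 1.001172265386765}
scene {'intrinsics': array([[365.67334406,   0.        , 256.52545022],
       [  0.        , 365.67334406, 193.43834831],
       [  0.        ,   0.        ,   1.        ]]), 'R': array([[ 0.77441905,  0.63265555,  0.00470066],
       [ 0.51057331, -0.6205589 , -0.59516514],
       [-0.37361749,  0.46330725, -0.80358967]]), 't': array([-0.44136862, -0.25262202,  1.00062025])} cam pos [ 0.84463556 -0.34112715  0.655811  ]
top {'intrinsics': array([[445.38476948,   0.        , 257.67613762],
       [  0.        , 445.38476948, 191.93683463],
       [  0.        ,   0.        ,   1.        ]]), 'R': array([[-0.01967675, -0.99974152, -0.011389  ],
       [-0.99411973,  0.02077678, -0.10627463],
       [ 0.10648379,  0.00923089, -0.99427159]]), 't': array([0.02696504, 0.57589672, 0.87996467])} cam pos [0.4793389  0.00686993 0.93643418]
```

View pics/scene0.png

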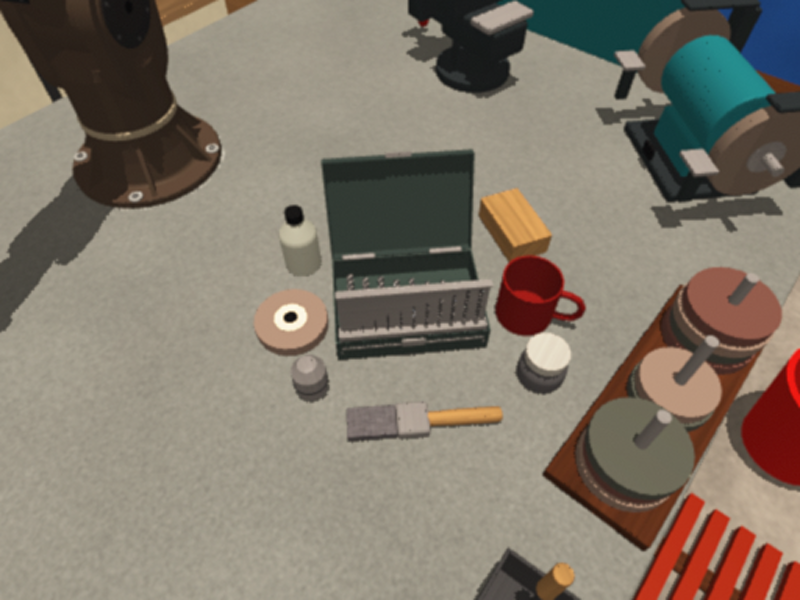

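View pics/top0.png

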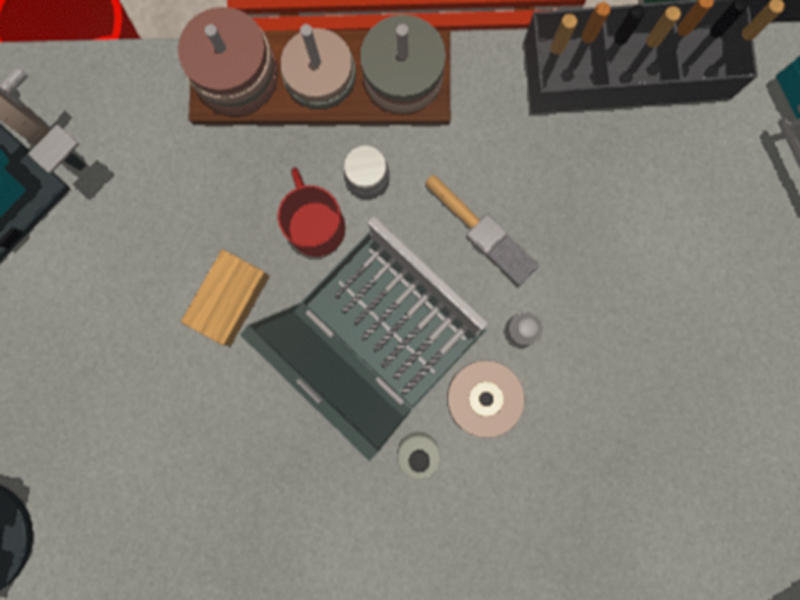

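The scene shows the case with the rack upright near (412,310)/800 px and the cover leaning back. In the top view the lip runs from (372,220) to (485,325), and the cover's free edge from (245,330) to (372,458). Next I'll measure from depth.

```bash
cat > h.py <<'E'
import numpy as np, cv2
def load(f):
    z=np.load(f); return z["im"],z["d"],z["K"],z["R"],z["t"]
def cloud(f):
    im,d,K,R,t=load(f)
    v,u=np.mgrid[:384,:512]
    c=np.stack([(u-K[0,2])/K[0,0]*d,(v-K[1,2])/K[1,1]*d,d],-1)
    return im,d,(c-t)@R   # R^T (c-t)
def ray(f,u,v,z):
    im,d,K,R,t=load(f)
    o=-R.T@t; r=R.T@np.array([(u-K[0,2])/K[0,0],(v-K[1,2])/K[1,1],1]); s=(z-o[2])/r[2]; return o+s*r
E
python3 - <<'E'
from h import *
for n in ("top","scene"):
    im,d,W=cloud(f"pics/{n}0.npz")
    ok=(d>0)&(np.hypot(W[...,0]-0.45,W[...,1])<0.35)
    print(n,"floor z",np.median(W[...,2][ok&(abs(W[...,2])<0.01)]))
    # lip strip: high bright pixels
    hsv=cv2.cvtColor(im,cv2.COLOR_RGB2HSV)
    for nm,(x,y) in {"lipA":(372,224),"lipM":(430,275),"lipB":(480,322)}.items() if n=="top" else {"lipA":(338,296),"lipM":(412,290),"lipB":(487,286)}.items():
        u,v=int(x*.64),int(y*.64); print(nm,u,v,np.round(W[v,u],4),im[v,u],hsv[v,u])
    pts={"covA":(247,330),"covM":(309,392),"covB":(372,455),"hA":(305,308),"hB":(405,405),"oil":(419,460),"block":(225,298),"mug":(311,222),"paste":(366,166),"wheel":(500,420),"chuck":(524,328)} if n=="top" else {"covA":(326,162),"covM":(398,156),"covB":(470,155),"hA":(335,258),"hB":(470,250),"oil":(293,212)}
    for nm,(x,y) in pts.items():
        u,v=int(x*.64),int(y*.64); print(nm,u,v,np.round(W[v,u],4))
E
```

```text
top floor z -0.0009215859118735831
lipA 238 143 [0.6571 0.0488 0.1304] [192 184 178] [ 13  19 192]
lipM 275 176 [ 0.5942 -0.0179  0.1306] [187 180 174] [ 14  18 187]
lipB 307 206 [ 0.5381 -0.0744  0.1316] [185 178 173] [ 13  17 185]
covA 158 211 [0.5318 0.1865 0.1711]
covM 197 250 [0.4639 0.1189 0.1755]
covB 238 291 [0.3936 0.0506 0.17  ]
hA 195 197 [0.5673 0.1417 0.0441]
hB 259 259 [0.4412 0.0152 0.0448]
oil 268 294 [ 0.3804 -0.0006  0.1087]
block 144 190 [0.5844 0.2465 0.038 ]
mug 199 142 [0.6894 0.1389 0.0023]
paste 234 106 [0.75   0.0596 0.0566]
wheel 320 268 [ 0.4195 -0.1083  0.0176]
chuck 335 209 [ 0.5362 -0.1362  0.061 ]
scene floor z -0.0008146982392407308
lipA 216 189 [ 0.5375 -0.0768  0.1302] [179 166 153] [ 15  37 179]
lipM 263 185 [ 0.598  -0.0167  0.1317] [185 171 158] [ 14  37 185]
lipB 311 183 [0.6621 0.0437 0.1301] [127 117 108] [ 14  38 127]
covA 208 103 [0.4008 0.0512 0.172 ]
covM 254 99 [0.4665 0.1172 0.1747]
covB 300 99 [0.5302 0.1903 0.162 ]
hA 214 165 [0.4386 0.0122 0.0445]
hB 300 160 [0.5758 0.1464 0.0427]
oil 187 135 [ 3.801e-01 -2.000e-04  1.088e-01]
```

Run:
```python
from h import *
im,*_=load("pics/top0.npz"); c=im[125:305,140:350,::-1]
cv2.imwrite("pics/topcrop0.png",cv2.resize(c,None,fx=3.3,fy=3.3,interpolation=cv2.INTER_CUBIC))
im,*_=load("pics/scene0.npz"); c=im[80:245,190:330,::-1]
cv2.imwrite("pics/scenecrop0.png",cv2.resize(c,None,fx=3.6,fy=3.6,interpolation=cv2.INTER_CUBIC))
```

```text
(no output)
```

View pics/topcrop0.png

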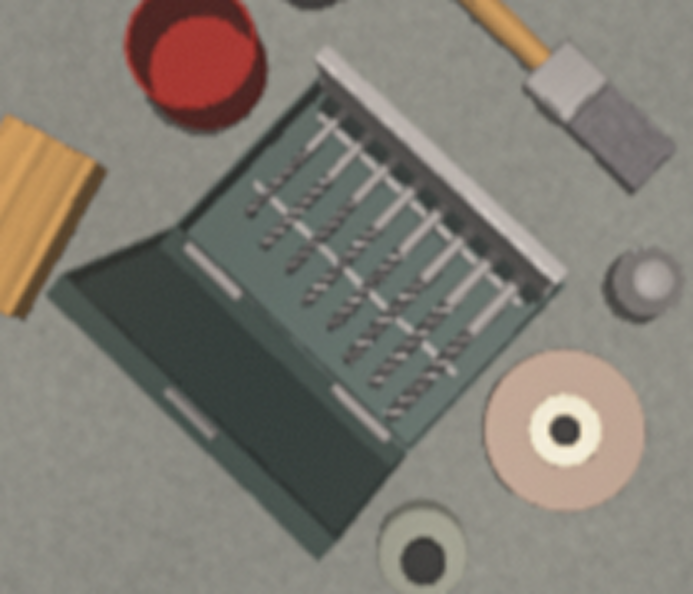

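View pics/scenecrop0.png

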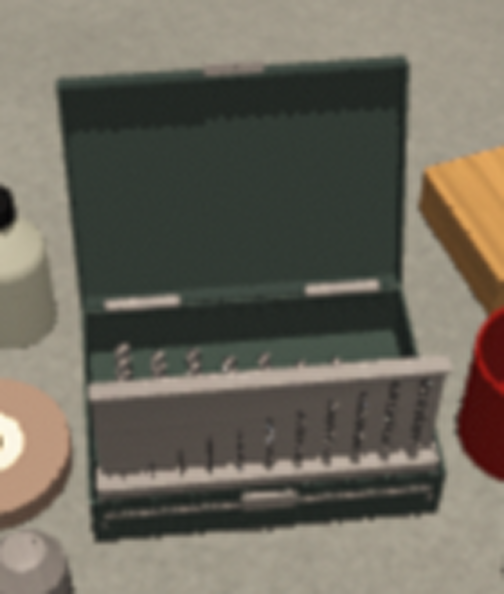

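```bash
cat >> h.py <<'E'
def linefit(P):
    c=P.mean(0); u,s,v=np.linalg.svd(P-c); return c,v[0],s[1]/np.sqrt(len(P))
E
python3 - <<'E'
from h import *
for n in ("top","scene"):
    im,d,W=cloud(f"pics/{n}0.npz")
    near=(d>0)&(np.hypot(W[...,0]-0.55,W[...,1]-.03)<0.2)
    hsv=cv2.cvtColor(im,cv2.COLOR_RGB2HSV)
    m=near&(W[...,2]>0.126)&(W[...,2]<0.136)&(hsv[...,2]>150)&(hsv[...,1]<60)&(W[...,0]-W[...,1]>0.55)
    P=W[m]; c,v,s=linefit(P[:,:2]); 
    if v[0]>0: v=-v
    a=(P[:,:2]-c)@v; b=(P[:,:2]-c)@np.array([v[1],-v[0]])
    print(n,"lip",len(P),c,v,s,"yaw",np.degrees(np.arctan2(v[1],v[0])),"ext",a.min(),a.max(),"b",b.min(),b.max(),"mid",c+v*(a.min()+a.max())/2,"z",np.median(P[:,2]))
    y=v; x=np.array([v[1],-v[0]]); mid=c+v*(a.min()+a.max())/2
    # profile in case coords relative to lip mid
    q=W[...,:2]-mid; A=q@y; B=q@x
    for zz in [(0.05,.07),(.08,.1),(.1,.12),(.12,.14),(.14,.16),(.16,.19)]:
        mm=near&(abs(A)<.08)&(W[...,2]>zz[0])&(W[...,2]<zz[1])&(B>0.1)
        if mm.any(): print(zz, mm.sum(),"B",np.percentile(B[mm],[5,50,95]).round(4), "z", np.median(W[...,2][mm]).round(4))
    mm=near&(abs(A)<.06)&(W[...,2]>0.04)&(W[...,2]<.048); h,e=np.histogram(B[mm],np.arange(-.04,.2,.004)); print([(round(e[i],3),h[i]) for i in range(len(h)) if h[i]>3])
    mm=near&(abs(A)<.12)&(W[...,2]>0.036)&(W[...,2]<.048)&(B>0)&(B<.13); h,e=np.histogram(A[mm],np.arange(-.13,.13,.004)); print([(round(e[i],3),h[i]) for i in range(len(h)) if h[i]>3])
E
```

```text
top lip 560 [ 0.59849521 -0.01404005] [-0.70309018 -0.7111007 ] 0.0029694756058420684 yaw -134.67545808752521 ext -0.09245666799730563 0.09062380253590166 b -0.005239800868910212 0.00515598052289639 mid [ 0.59913954 -0.01338837] z 0.1307795129787352
(0.05, 0.07) 388 B [0.1485 0.1525 0.1563] z 0.06
(0.08, 0.1) 436 B [0.1608 0.1648 0.1686] z 0.09
(0.1, 0.12) 472 B [0.169  0.173  0.1768] z 0.1103
(0.12, 0.14) 495 B [0.1773 0.1811 0.1849] z 0.1299
(0.14, 0.16) 60 B [0.1843 0.1854 0.186 ] z 0.1411
(0.16, 0.19) 821 B [0.1835 0.1903 0.1975] z 0.1701
[(np.float64(-0.0), np.int64(19)), (np.float64(0.004), np.int64(5)), (np.float64(0.128), np.int64(94)), (np.float64(0.132), np.int64(117)), (np.float64(0.136), np.int64(110)), (np.float64(0.14), np.int64(82)), (np.float64(0.144), np.int64(102)), (np.float64(0.148), np.int64(5))]
[(np.float64(-0.102), np.int64(47)), (np.float64(-0.098), np.int64(58)), (np.float64(-0.054), np.int64(4)), (np.float64(-0.042), np.int64(5)), (np.float64(-0.01), np.int64(4)), (np.float64(0.002), np.int64(4)), (np.float64(0.022), np.int64(4)), (np.float64(0.026), np.int
[... 1765 characters left out ...]
(0.002), np.int64(4)), (np.float64(0.014), np.int64(4)), (np.float64(0.018), np.int64(6)), (np.float64(0.022), np.int64(6)), (np.float64(0.026), np.int64(4)), (np.float64(0.03), np.int64(4)), (np.float64(0.034), np.int64(4)), (np.float64(0.038), np.int64(5)), (np.float64(0.042), np.int64(6)), (np.float64(0.05), np.int64(6)), (np.float64(0.054), np.int64(6)), (np.float64(0.058), np.int64(5)), (np.float64(0.062), np.int64(6)), (np.float64(0.066), np.int64(5)), (np.float64(0.07), np.int64(5)), (np.float64(0.074), np.int64(6)), (np.float64(0.078), np.int64(6)), (np.float64(0.082), np.int64(8)), (np.float64(0.086), np.int64(5)), (np.float64(0.094), np.int64(5)), (np.float64(0.098), np.int64(60))]
```

```bash
cat >> h.py <<'E'
from scipy.spatial.transform import Rotation as Ro
O=np.array([.5563,.0300,0]); CX=np.array([-.7111,.7031,0]); CY=np.array([-.7031,-.7111,0]); CZ=np.array([0,0,1.])
def c2w(x,y,z): return O+x*CX+y*CY+z*CZ
def w2c(p): q=np.asarray(p)-O; return np.array([q@CX,q@CY,q@CZ])
def toolR(phi=0): # tool x=-CY, z down tilted tips toward +case x by phi
    R=np.column_stack([-CY,-CX,-CZ]); 
    return R@Ro.from_rotvec([phi,0,0]).as_matrix()
def row(p0,R0,p,R):
    s=R0.T@(np.asarray(p)-p0)/.5; a=Ro.from_matrix(R0.T@R).as_rotvec()/np.radians(60)
    return np.round(s,3),np.round(a,3)
E
python3 - <<'E'
from h import *
from cell import arm
o=arm.observe(); p0=o["position"]; R0=Ro.from_rotvec(o["ee_rot"]).as_matrix()
Rz=Ro.from_rotvec([0,0,np.radians(57.65)]).as_matrix()
print(row(p0,R0,[.45,-.36,.25],Rz@R0))
R1=Rz@R0;p1=np.array([.45,-.36,.25])
print(row(p1,R1,c2w(-.115,.015,.22),toolR(0)))
E
```

```text
(array([-0.264, -0.599, -0.032]), array([-0.001,  0.   , -0.961]))
(array([ 0.22 , -0.659,  0.06 ]), array([-0.001,  0.001, -0.961]))
```

Emit:
play_rows:
  rows:
    - [[-0.02,-0.04,-0.03],[0,0,-0.07],-1]
    - [[-0.06,-0.13,-0.03],[0,0,-0.2],-1]
    - [[-0.09,-0.21,-0.03],[0,0,-0.33],-1]
    - [[-0.13,-0.29,-0.03],[0,0,-0.46],-1]
    - [[-0.16,-0.37,-0.03],[0,0,-0.59],-1]
    - [[-0.2,-0.45,-0.03],[0,0,-0.72],-1]
    - [[-0.23,-0.53,-0.03],[0,0,-0.85],-1]
    - [[-0.264,-0.6,-0.03],[0,0,-0.961],-1]
    - [[-0.264,-0.6,-0.03],[0,0,-0.961],-1]

```text
clock: 1.0
position: [0.4553, -0.3545, 0.2496]
ee_rot: [-3.122, 0.317, -0.003]
force: [-0.4, -0.3, 0.3]
width: 0.27
```

Emit:
play_rows:
  rows:
    - [[0.02,-0.06,0.0],[0,0,-0.08],-1]
    - [[0.05,-0.14,0.0],[0,0,-0.2],-1]
    - [[0.08,-0.22,0.0],[0,0,-0.33],-1]
    - [[0.11,-0.31,0.0],[0,0,-0.46],-1]
    - [[0.14,-0.4,0.0],[0,0,-0.59],-1]
    - [[0.17,-0.49,0.01],[0,0,-0.72],-1]
    - [[0.2,-0.58,0.03],[0,0,-0.85],-1]
    - [[0.22,-0.659,0.06],[0,0,-0.961],-1]
    - [[0.22,-0.659,0.06],[0,0,-0.961],-1]

```text
clock: 1.9
position: [0.6287, -0.0548, 0.2174]
ee_rot: [-2.887, -1.226, 0.001]
force: [-0.9, 1.2, 0.2]
width: 0.008
```

Run:
```python
from h import *
from cell import arm
o=arm.observe(); print(o["joints"].round(3),o["width"],o["force"].round(2))
p0=o["position"]; R0=Ro.from_rotvec(o["ee_rot"]).as_matrix()
print(w2c(p0).round(4), Ro.from_matrix(toolR(0).T@R0).as_rotvec(degrees=True).round(2))
```

```text
[ 0.38   0.528 -0.573  1.54   0.297  1.165  0.554] 0.007576214486511685 [-0.86  1.17  0.17]
[-0.1111  0.0093  0.2174] [ 0.29  0.08 -0.69]
```

```bash
cat >> h.py <<'E'
def rackT(th,phi,aC=98.,plate=1.,lip=(106.,10.),w=19.):
    """finger tip centre (case x,z in mm) touching the rack at angle th"""
    u=np.array([np.cos(th),np.sin(th)]); n=np.array([-np.sin(th),np.cos(th)]); P=np.array([-58.,24.])
    f=np.array([np.sin(phi),-np.cos(phi)]); p=np.array([np.cos(phi),np.sin(phi)])
    C=P+aC*u+plate*n
    C2=C-w*p; d=(C2-P)@n-plate
    if d<0: C=C-d*n
    L=P+lip[0]*u+lip[1]*n
    pen=(L-C)@p   # <0 : lip inside finger side
    if pen<0 and (L-C)@(-f)>0:
        C=C+n*(pen/(p@n)) if abs(p@n)>.3 else C+pen*p
    return C-w/2*p
E
python3 - <<'E'
from h import *
from cell import arm
phi=np.radians(15); f=np.array([np.sin(phi),-np.cos(phi)])
for th in np.radians([95,90,80,70,60,50,40,30,20,10,5,0]):
    T=rackT(th,phi); print(round(np.degrees(th)),"tip",T.round(1),"tcp",(T-8*f).round(1))
o=arm.observe(); p0=o["position"]; R0=Ro.from_rotvec(o["ee_rot"]).as_matrix()
T=rackT(np.radians(90),phi)-8*f
print(row(p0,R0,c2w((T[0]-22)/1e3,.015,T[1]/1e3),toolR(phi)))
E
```

```text
95 tip [-84.3 118.4] tcp [-86.3 126.1]
90 tip [-75.  119.5] tcp [-77.1 127.3]
80 tip [-56.3 119.1] tcp [-58.4 126.9]
70 tip [-37.8 115.1] tcp [-39.9 122.9]
60 tip [-19.9 107.4] tcp [-22.  115.1]
50 tip [-4.9 97.3] tcp [ -7. 105.]
40 tip [ 7.3 85.3] tcp [ 5.2 93. ]
30 tip [17.2 71.4] tcp [15.1 79.1]
20 tip [24.6 56. ] tcp [22.5 63.7]
10 tip [28.9 41.2] tcp [26.8 48.9]
5 tip [30.1 34.4] tcp [28.  42.1]
0 tip [30.8 27.5] tcp [28.8 35.2]
(array([-0.011, -0.023,  0.18 ]), array([0.245, 0.   , 0.012]))
```

Emit:
play_rows:
  rows:
    - [[0,0,0.01],[0.05,0,0.01],-1]
    - [[0,0,0.03],[0.1,0,0.01],-1]
    - [[0,-0.01,0.06],[0.15,0,0.01],-1]
    - [[0,-0.02,0.09],[0.2,0,0.01],-1]
    - [[-0.01,-0.02,0.12],[0.245,0,0.012],-1]
    - [[-0.01,-0.023,0.15],[0.245,0,0.012],-1]
    - [[-0.011,-0.023,0.18],[0.245,0,0.012],-1]
    - [[-0.011,-0.023,0.18],[0.245,0,0.012],-1]

```text
clock: 2.7
position: [0.6149, -0.0576, 0.1276]
ee_rot: [-2.683, -1.102, 0.148]
force: [-1.4, -0.4, 0.8]
width: 0.007
```

```bash
cat > snap.py <<'E'
import sys
from h import *
from cell import arm, eyes
def snap(tag,names=("scene",)):
    for n in names:
        im,d=eyes.get_image(n); c=eyes.get_calibration(n)
        np.savez(f"pics/{n}{tag}.npz",im=im,d=d,K=c["intrinsics"],R=c["R"],t=c["t"])
        b=(slice(60,260),slice(150,400)) if n=="scene" else (slice(90,310),slice(110,380))
        cv2.imwrite(f"pics/{n}{tag}.png",cv2.resize(im[b][:,:,::-1],None,fx=2.6,fy=2.6,interpolation=cv2.INTER_CUBIC))
def st():
    o=arm.observe(); p0=o["position"]; R0=Ro.from_rotvec(o["ee_rot"]).as_matrix()
    print("t",round(o["clock"],2),"case mm",(w2c(p0)*1e3).round(1),"tilt err deg",Ro.from_matrix(toolR(0).T@R0).as_rotvec(degrees=True).round(2),"F case",np.round([o["force"]@CX,o["force"]@CY,o["force"][2]],2))
    return p0,R0
E
python3 - <<'E'
from snap import *
p0,R0=st(); snap("1",("scene","top")); p0,R0=st()
E
```

```text
t 2.7 case mm [-103.3   21.1  127.6] tilt err deg [14.8  -0.14  0.68] F case [0.67 1.29 0.77]
t 2.8 case mm [-103.9   19.8  130. ] tilt err deg [ 1.468e+01 -1.000e-02  6.400e-01] F case [-0.12 -0.67  1.46]
```

View pics/scene1.png

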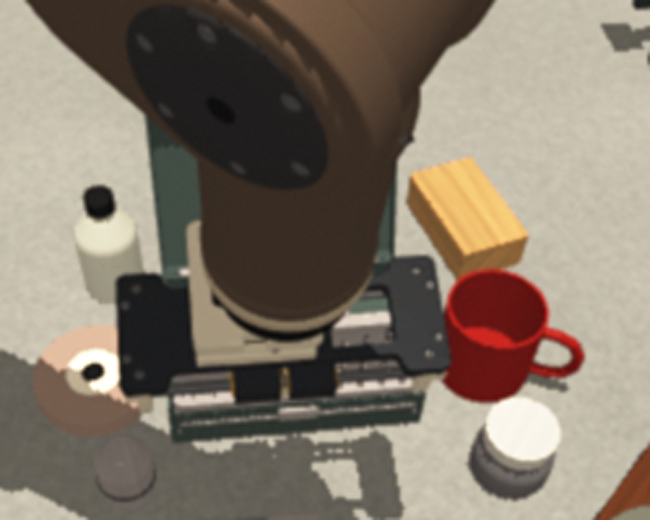

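View pics/top1.png

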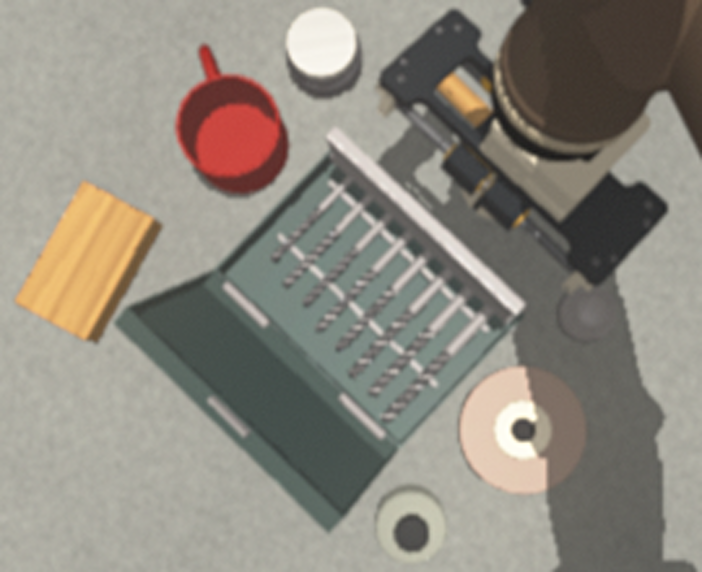

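Emit:
play_rows:
  rows:
    - [[0,0,0],[0,0,0],-1]

```text
clock: 2.9
position: [0.6169, -0.0572, 0.1308]
ee_rot: [-2.685, -1.103, 0.142]
force: [0.1, 0.1, 0.1]
width: 0.004
```

Run:
```python
from snap import *
p0,R0=st()
phi=np.radians(15); f=np.array([np.sin(phi),-np.cos(phi)])
for th in [95,90,85,80,75,70,65,60]:
    T=rackT(np.radians(th),phi)-8*f
    print(th,T.round(1),*row(p0,R0,c2w(T[0]/1e3,.015,T[1]/1e3),toolR(phi)))
```

```text
t 2.9 case mm [-104.4   19.4  130.8] tilt err deg [14.61  0.05  0.64] F case [-0.04 -0.12  0.08]
95 [-86.3 126.1] [ 0.008 -0.033  0.018] [ 0.006 -0.002 -0.01 ]
90 [-77.1 127.3] [ 0.008 -0.051  0.021] [ 0.006 -0.002 -0.01 ]
85 [-67.8 127.5] [ 0.008 -0.069  0.025] [ 0.006 -0.002 -0.01 ]
80 [-58.4 126.9] [ 0.008 -0.087  0.031] [ 0.006 -0.002 -0.01 ]
75 [-49.1 125.3] [ 0.008 -0.104  0.039] [ 0.006 -0.002 -0.01 ]
70 [-39.9 122.9] [ 0.007 -0.121  0.048] [ 0.006 -0.002 -0.01 ]
65 [-30.8 119.5] [ 0.007 -0.137  0.059] [ 0.006 -0.002 -0.01 ]
60 [-22.  115.1] [ 0.007 -0.152  0.072] [ 0.006 -0.002 -0.01 ]
```

Emit:
play_rows:
  rows:
    - [[0,-0.01,0.006],[0,0,-0.005],-1]
    - [[0,-0.02,0.012],[0,0,-0.01],-1]
    - [[0,-0.03,0.018],[0,0,-0.01],-1]
    - [[0,-0.04,0.02],[0,0,-0.01],-1]
    - [[0,-0.05,0.021],[0,0,-0.01],-1]
    - [[0,-0.06,0.023],[0,0,-0.01],-1]
    - [[0,-0.07,0.025],[0,0,-0.01],-1]
    - [[0,-0.08,0.028],[0,0,-0.01],-1]
    - [[0,-0.09,0.032],[0,0,-0.01],-1]
    - [[0,-0.1,0.037],[0,0,-0.01],-1]

```text
clock: 3.9
position: [0.5789, -0.0198, 0.1246]
ee_rot: [-2.678, -1.115, 0.142]
force: [0.8, -1.0, -0.3]
width: 0.006
```

Run:
```python
from snap import *
p0,R0=st(); snap("2",("top",)); p0,R0=st()
```

```text
t 3.9 case mm [-51.   19.5 124.6] tilt err deg [14.69  0.07  0.1 ] F case [-1.28  0.19 -0.26]
t 3.95 case mm [-49.8  19.4 124.5] tilt err deg [14.74  0.05  0.04] F case [-0.8   1.33 -0.78]
```

View pics/top2.png

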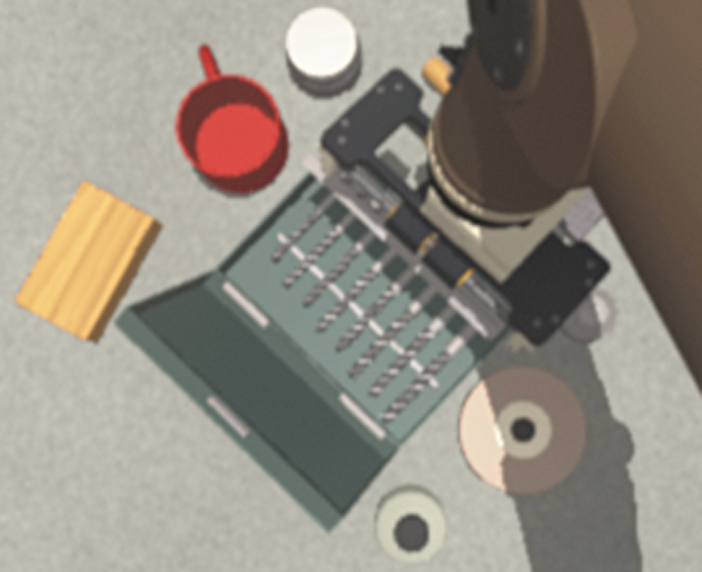

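```bash
cat >> h.py <<'E'
def prof(f,y0,y1,x0=-75,x1=75,zmin=20,zmax=140,sat=70):
    im,d,W=cloud(f); q=(W-O); X=q@CX*1e3;Y=q@CY*1e3;Z=W[...,2]*1e3
    hsv=cv2.cvtColor(im,cv2.COLOR_RGB2HSV)
    m=(d>0)&(X>x0)&(X<x1)&(Y>y0)&(Y<y1)&(Z>zmin)&(Z<zmax)
    v,u=np.nonzero(m)
    return [(int(X[a,b]),int(Y[a,b]),int(Z[a,b]),*im[a,b].tolist()) for a,b in zip(v,u)]
E
python3 - <<'E'
from snap import *
for y in (-75,-60,50,60,70,80):
    print(y,sorted([r[:3]+(r[3],) for r in prof("pics/top2.npz",y-2,y+2,zmin=60)])[:25])
E
```

```text
-75 [(-48, -74, 64, 121), (-46, -74, 70, 119), (-36, -73, 126, 183), (-34, -74, 129, 206), (-33, -75, 128, 213), (-33, -73, 128, 213), (-32, -74, 129, 207), (-31, -76, 127, 174), (-30, -73, 127, 183)]
-60 [(-51, -60, 72, 108), (-50, -61, 73, 98), (-50, -60, 89, 98), (-49, -61, 99, 102), (-47, -60, 97, 91), (-47, -59, 68, 110), (-46, -60, 92, 92), (-45, -60, 74, 113), (-45, -60, 107, 91), (-44, -60, 99, 95), (-43, -61, 103, 105), (-43, -60, 116, 95), (-41, -61, 121, 101), (-39, -61, 129, 115), (-39, -58, 129, 112), (-37, -59, 131, 120), (-36, -61, 129, 123), (-36, -58, 128, 123), (-35, -60, 127, 123), (-34, -61, 127, 121), (-34, -58, 129, 122), (-33, -60, 127, 121), (-31, -61, 126, 117), (-31, -58, 129, 125), (-30, -60, 127, 109)]
50 [(-49, 50, 63, 120), (-47, 49, 70, 101), (-39, 49, 130, 74), (-39, 51, 131, 109), (-38, 50, 132, 100), (-37, 49, 127, 96), (-37, 51, 130, 116), (-36, 50, 129, 115), (-34, 49, 129, 117), (-34, 51, 128, 125), (-33, 50, 125, 119), (-32, 49, 125, 113), (-32, 51, 129, 129), (-31, 50, 126, 104)]
60 [(-48, 58, 65, 108), (-48, 61, 62, 109), (-46, 60, 70, 109), (-
[... 203 characters left out ...]
97), (-32, 61, 126, 197), (-31, 59, 129, 201), (-30, 58, 129, 184), (-30, 60, 128, 179)]
70 [(-48, 69, 66, 108), (-45, 68, 76, 109), (-45, 71, 76, 109), (-39, 69, 127, 113), (-38, 68, 125, 120), (-37, 71, 130, 121), (-36, 69, 128, 140), (-35, 68, 130, 172), (-35, 70, 129, 172), (-34, 69, 126, 197), (-33, 70, 125, 207), (-32, 68, 129, 208), (-31, 69, 126, 197), (-30, 68, 128, 163), (-30, 70, 126, 162)]
80 [(-49, 79, 60, 108), (-47, 80, 66, 107), (-40, 78, 127, 110), (-40, 81, 126, 110), (-39, 80, 128, 113), (-37, 78, 129, 114), (-37, 81, 130, 116), (-36, 79, 128, 121), (-35, 78, 130, 138), (-35, 81, 129, 140), (-33, 79, 130, 175), (-32, 78, 126, 200), (-32, 81, 129, 206), (-31, 79, 128, 203)]
```

Run:
```python
from snap import *
p0,R0=st()
phi=np.radians(15); f=np.array([np.sin(phi),-np.cos(phi)])
for th in range(72,-1,-4):
    T=rackT(np.radians(th),phi)-8*f
    print(th,T.round(1),*row(p0,R0,c2w(T[0]/1e3,.0194,T[1]/1e3),toolR(phi)))
```

```text
t 3.95 case mm [-49.8  19.4 124.5] tilt err deg [14.74  0.05  0.04] F case [-0.8   1.33 -0.78]
72 [-43.5 124. ] [ 0.    -0.012  0.004] [ 0.004 -0.001 -0.001]
68 [-36.2 121.6] [ 0.    -0.025  0.012] [ 0.004 -0.001 -0.001]
64 [-29.  118.7] [ 0.    -0.037  0.022] [ 0.004 -0.001 -0.001]
60 [-22.  115.1] [ 0.    -0.049  0.032] [ 0.004 -0.001 -0.001]
56 [-15.3 111.1] [-0.    -0.06   0.043] [ 0.004 -0.001 -0.001]
52 [ -9.7 107.1] [-0.    -0.069  0.054] [ 0.004 -0.001 -0.001]
48 [ -4.4 102.8] [-0.    -0.077  0.065] [ 0.004 -0.001 -0.001]
44 [ 0.6 98.1] [-0.    -0.084  0.077] [ 0.004 -0.001 -0.001]
40 [ 5.2 93. ] [-0.    -0.09   0.089] [ 0.004 -0.001 -0.001]
36 [ 9.4 87.7] [-0.    -0.096  0.101] [ 0.004 -0.001 -0.001]
32 [13.3 82. ] [-0.    -0.101  0.114] [ 0.004 -0.001 -0.001]
28 [16.8 76.2] [-0.    -0.104  0.127] [ 0.004 -0.001 -0.001]
24 [19.9 70. ] [-0.    -0.107  0.141] [ 0.004 -0.001 -0.001]
20 [22.5 63.7] [-0.    -0.109  0.154] [ 0.004 -0.001 -0.001]
16 [24.7 57.2] [-0.    -0.11   0.168] [ 0.004 -0.001 -0.001]
12 [26.2 51.6] [-0.   -0.11  0.18] [ 0.004 -0.001 -0.001]
8 [27.3 46.2] [-0.    -0.109  0.191] [ 0.004 -0.001 -0.001]
4 [28.2 40.7] [-0.    -0.108  0.202] [ 0.004 -0.001 -0.001]
0 [28.8 35.2] [-0.    -0.107  0.213] [ 0.004 -0.001 -0.001]
```

Emit:
play_rows:
  rows:
    - [[0,-0.012,0.004],[0,0,0],-1]
    - [[0,-0.025,0.012],[0,0,0],-1]
    - [[0,-0.037,0.022],[0,0,0],-1]
    - [[0,-0.049,0.032],[0,0,0],-1]
    - [[0,-0.06,0.043],[0,0,0],-1]
    - [[0,-0.069,0.054],[0,0,0],-1]
    - [[0,-0.077,0.065],[0,0,0],-1]
    - [[0,-0.084,0.077],[0,0,0],-1]
    - [[0,-0.09,0.089],[0,0,0],-1]
    - [[0,-0.09,0.089],[0,0,0],-1]

```text
clock: 4.95
position: [0.5392, 0.0193, 0.0921]
ee_rot: [-2.677, -1.116, 0.144]
force: [-0.7, -0.5, 0.2]
width: 0.009
```

Run:
```python
from snap import *
p0,R0=st(); snap("3",("top",)); 
for y in (-75,50,80):
    print(y,sorted([r[:4] for r in prof("pics/top3.npz",y-2,y+2,zmin=60)])[:25])
phi=np.radians(15); f=np.array([np.sin(phi),-np.cos(phi)])
for th in range(40,-1,-4):
    T=rackT(np.radians(th),phi)-8*f
    print(th,T.round(1),*row(p0,R0,c2w(T[0]/1e3,.0194,T[1]/1e3),toolR(phi)))
```

```text
t 4.95 case mm [ 4.6 19.6 92.1] tilt err deg [14.77  0.02  0.04] F case [0.13 0.89 0.22]
-75 [(24, -76, 92, 171), (24, -73, 91, 179), (25, -75, 93, 165)]
50 [(2, 50, 74, 95), (15, 51, 80, 134), (18, 51, 86, 130), (19, 50, 98, 112), (20, 49, 93, 80), (22, 50, 96, 104), (23, 49, 91, 97), (25, 50, 94, 108), (26, 49, 90, 96), (26, 51, 92, 112)]
80 [(2, 79, 72, 77), (3, 80, 73, 97), (5, 79, 76, 105), (5, 81, 74, 102), (14, 80, 84, 95), (16, 78, 83, 99), (16, 81, 84, 101), (17, 80, 85, 108), (19, 78, 96, 115), (19, 81, 99, 113), (20, 79, 96, 126), (21, 78, 96, 145), (21, 81, 92, 147), (23, 79, 93, 162), (24, 78, 92, 165), (24, 81, 90, 164), (25, 79, 90, 157)]
40 [ 5.2 93. ] [ 0.    -0.002 -0.001] [ 0.004 -0.    -0.001]
36 [ 9.4 87.7] [ 0.    -0.007  0.011] [ 0.004 -0.    -0.001]
32 [13.3 82. ] [ 0.    -0.012  0.024] [ 0.004 -0.    -0.001]
28 [16.8 76.2] [ 0.    -0.015  0.037] [ 0.004 -0.    -0.001]
24 [19.9 70. ] [ 0.    -0.018  0.051] [ 0.004 -0.    -0.001]
20 [22.5 63.7] [ 0.    -0.02   0.064] [ 0.004 -0.    -0.001]
16 [24.7 57.2] [ 0.    -0.021  0.078] [ 0.004 -0.    -0.001]
12 [26.2 51.6] [ 0.    -0.021  0.089] [ 0.004 -0.    -0.001]
8 [27.3 46.2] [ 0.    -0.021  0.1  ] [ 0.004 -0.    -0.001]
4 [28.2 40.7] [ 0.    -0.019  0.111] [ 0.004 -0.    -0.001]
0 [28.8 35.2] [ 0.    -0.018  0.122] [ 0.004 -0.    -0.001]
```

View pics/top3.png

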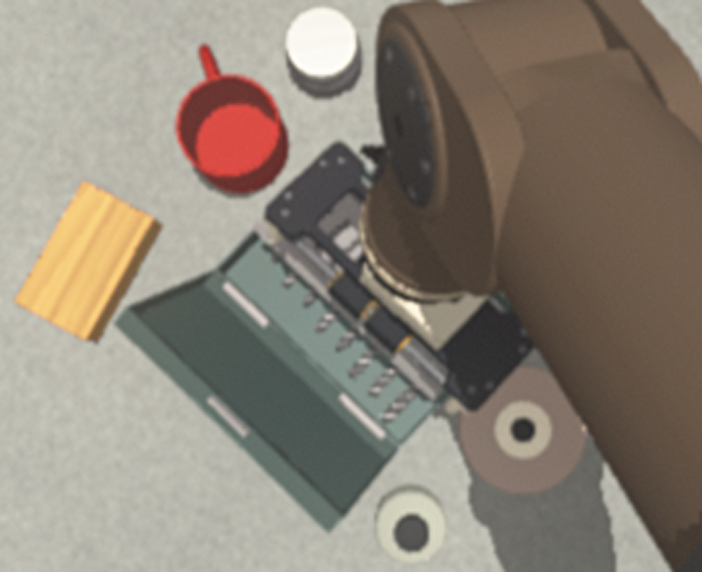

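Emit:
play_rows:
  rows:
    - [[0,-0.007,0.011],[0,0,0],-1]
    - [[0,-0.012,0.024],[0,0,0],-1]
    - [[0,-0.015,0.037],[0,0,0],-1]
    - [[0,-0.018,0.05],[0,0,0],-1]
    - [[0,-0.02,0.064],[0,0,0],-1]
    - [[0,-0.021,0.076],[0,0,0],-1]
    - [[0,-0.021,0.088],[0,0,0],-1]
    - [[0,-0.021,0.098],[0,0,0],-1]
    - [[0,-0.021,0.098],[0,0,0],-1]

```text
clock: 5.9
position: [0.5236, 0.0347, 0.0474]
ee_rot: [-2.677, -1.116, 0.144]
force: [-0.8, -0.9, 0.5]
width: 0.004
```

Run:
```python
from snap import *
p0,R0=st(); snap("4",("top",)); 
for y in (-75,50,80):
    print(y,sorted([r[:4] for r in prof("pics/top4.npz",y-2,y+2,zmin=20,zmax=90)])[-25:])
```

```text
t 5.9 case mm [26.5 19.7 47.4] tilt err deg [14.76  0.02  0.08] F case [-0.06  1.16  0.46]
-75 [(-55, -74, 36, 173), (-54, -76, 33, 187), (-54, -73, 37, 190), (-52, -74, 36, 180), (-51, -76, 31, 170), (-51, -73, 32, 152), (-50, -73, 26, 155), (-49, -74, 26, 167), (-48, -76, 32, 187), (-47, -76, 26, 173), (-47, -73, 27, 197), (-46, -75, 25, 178), (-45, -76, 35, 189), (-45, -73, 25, 191), (-44, -76, 26, 159), (48, -76, 37, 131), (48, -73, 38, 133), (68, -75, 43, 135), (68, -73, 42, 137), (69, -73, 45, 175), (70, -75, 45, 200), (72, -73, 45, 204), (73, -75, 46, 186)]
50 [(29, 51, 37, 107), (41, 51, 36, 135), (44, 51, 36, 134), (45, 50, 50, 105), (46, 48, 47, 83), (46, 51, 46, 139), (48, 50, 42, 100), (67, 49, 43, 122), (69, 48, 45, 162), (69, 51, 45, 161), (70, 49, 45, 196), (71, 48, 49, 213), (71, 50, 46, 211), (73, 49, 46, 197), (74, 50, 41, 162)]
80 [(-32, 79, 27, 94), (27, 80, 37, 78), (29, 78, 36, 92), (29, 81, 38, 92), (39, 79, 39, 102), (40, 78, 36, 112), (40, 81, 39, 114), (41, 79, 37, 150), (43, 78, 39, 193), (43, 81, 39, 189), (44, 79, 39, 215), (45, 78, 48, 212), (46, 81, 48, 213), (47, 79, 45, 183), (56, 79, 20, 176), (67, 79, 27, 121), (68, 80, 45, 147), (69, 78, 46, 184), (69, 81, 45, 188), (71, 80, 46, 208), (72, 78, 44, 206), (72, 81, 46, 206), (73, 80, 45, 181)]
```

View pics/top4.png

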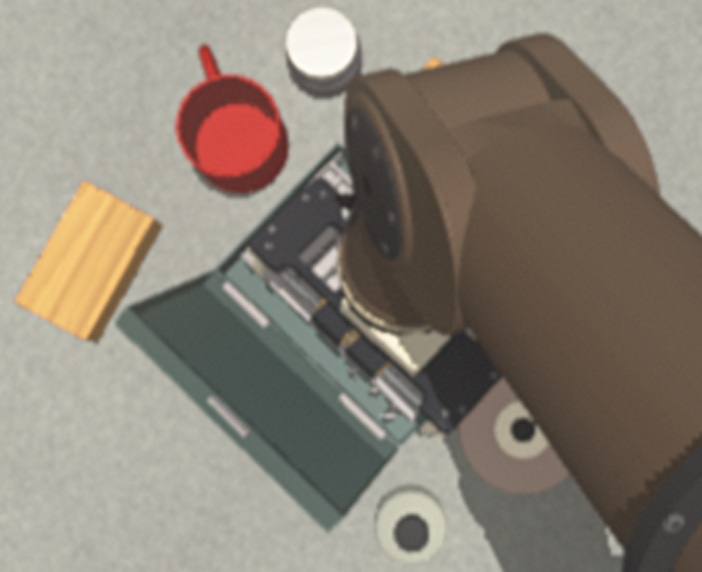

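Emit:
play_rows:
  rows:
    - [[0,0,0.005],[0,0,0],-1]
    - [[0,0.001,0.01],[0,0,0],-1]
    - [[0,0.001,0.014],[0,0,0],-1]
    - [[0,0.002,0.018],[0,0,0],-1]
    - [[0,0.002,0.021],[0,0,0],-1]
    - [[0,0.002,0.021],[0,0,0],-1]

```text
clock: 6.55
position: [0.5229, 0.0358, 0.0375]
ee_rot: [-2.678, -1.115, 0.143]
force: [0.2, 0.1, 0.3]
width: 0.004
```

Run:
```python
from snap import *
p0,R0=st()
```

```text
t 6.55 case mm [27.8 19.3 37.5] tilt err deg [14.71  0.06  0.09] F case [-0.07 -0.21  0.34]
```

Emit:
play_rows:
  rows:
    - [[0,0,0.002],[0,0,0],-1]
    - [[0,0,0.004],[0,0,0],-1]
    - [[0,0,0.006],[0,0,0],-1]

```text
clock: 6.85
position: [0.5228, 0.0362, 0.035]
ee_rot: [-2.678, -1.116, 0.142]
force: [0.4, -2.1, 8.3]
width: 0.004
```

Emit:
play_rows:
  rows:
    - [[0,0,0.001],[0,0,0],-1]
    - [[0,0,0.002],[0,0,0],-1]

```text
clock: 7.05
position: [0.5228, 0.0363, 0.0347]
ee_rot: [-2.679, -1.116, 0.142]
force: [-1.7, -3.8, 14.5]
width: 0.003
```

Emit:
play_rows:
  rows:
    - [[0,0,0.001],[0,0,0],-1]
    - [[0,0,0.002],[0,0,0],-1]

```text
clock: 7.25
position: [0.5229, 0.0363, 0.0344]
ee_rot: [-2.679, -1.116, 0.141]
force: [-2.5, -4.5, 23.5]
width: 0.003
```

Run:
```python
from snap import *
p0,R0=st()
for x,z,ph in [(25,60,15),(25,110,15),(25,160,10),(25,215,0),(25,240,0),(60,245,0),(160,240,0),(172,200,0)]:
    print(x,z,*row(p0,R0,c2w(x/1e3,.022,z/1e3),toolR(np.radians(ph))))
```

```text
t 7.25 case mm [28.2 19.  34.4] tilt err deg [14.61  0.09  0.11] F case [-1.44  4.96 23.46]
25 60 [-0.006 -0.007 -0.051] [ 0.007 -0.002 -0.002]
25 110 [-0.006 -0.032 -0.148] [ 0.007 -0.002 -0.002]
25 160 [-0.006 -0.057 -0.245] [-0.077 -0.002 -0.002]
25 215 [-0.005 -0.085 -0.351] [-0.243 -0.002 -0.002]
25 240 [-0.005 -0.098 -0.4  ] [-0.243 -0.002 -0.002]
60 245 [-0.006 -0.168 -0.392] [-0.243 -0.002 -0.002]
160 240 [-0.006 -0.359 -0.332] [-0.243 -0.002 -0.002]
172 200 [-0.006 -0.362 -0.248] [-0.243 -0.002 -0.002]
```

Emit:
play_rows:
  rows:
    - [[0,0,-0.01],[0,0,0],-1]
    - [[0,-0.005,-0.04],[0,0,0],-1]
    - [[0,-0.02,-0.1],[0,0,0],-1]
    - [[0,-0.04,-0.18],[0,0,0],-1]
    - [[0,-0.06,-0.26],[-0.08,0,0],-1]
    - [[0,-0.08,-0.34],[-0.2,0,0],-1]
    - [[0,-0.098,-0.4],[-0.243,0,0],-1]
    - [[0,-0.17,-0.392],[-0.243,0,0],-1]
    - [[0,-0.25,-0.37],[-0.243,0,0],-1]
    - [[0,-0.36,-0.332],[-0.243,0,0],-1]

```text
clock: 8.25
position: [0.4336, 0.1244, 0.241]
ee_rot: [-2.9, -1.205, -0.004]
force: [0.5, 0.7, -0.1]
width: 0.004
```

Run:
```python
from snap import *
p0,R0=st(); snap("5",("scene","top")); p0,R0=st()
o=arm.observe();print(o["joints"].round(2))
for y in (-75,50,75):
    print(y,sorted([r[:4] for r in prof("pics/scene5.npz",y-2,y+2,zmin=20,zmax=70)])[-40:])
```

```text
t 8.25 case mm [153.7  19.1 241. ] tilt err deg [0.03 0.15 0.2 ] F case [ 0.1  -0.87 -0.12]
t 8.35 case mm [159.6  19.2 240.6] tilt err deg [ 0.15  0.05 -0.38] F case [ 0.17 -1.32  0.48]
[ 0.21  0.22 -0.72  1.93  0.16  1.05  0.22]
-75 [(20, -76, 25, 121), (22, -74, 23, 177), (25, -76, 30, 115), (25, -75, 22, 175), (27, -75, 24, 173), (30, -75, 24, 162), (30, -73, 23, 183), (32, -76, 25, 132), (32, -73, 25, 175), (35, -76, 24, 115), (36, -74, 23, 173), (38, -74, 24, 175), (42, -75, 23, 184), (44, -76, 23, 180), (46, -76, 25, 147), (46, -75, 29, 109), (46, -74, 22, 186), (47, -74, 24, 146), (47, -73, 27, 110), (47, -73, 31, 113), (49, -76, 29, 111), (66, -76, 29, 35), (66, -74, 26, 36), (66, -74, 33, 34), (66, -73, 39, 34), (66, -73, 46, 142), (67, -76, 32, 34), (67, -76, 35, 33), (67, -76, 39, 37), (67, -75, 21, 37), (68, -75, 27, 34), (68, -75, 44, 139), (68, -74, 34, 34), (68, -73, 21, 36), (68, -73, 41, 71), (69, -76, 39, 70), (69, -75, 46, 180), (69, -73, 46, 182), (70, -75, 48, 159), (73, -74, 45, 155)]
50 [(22, 49, 22, 178), (23, 48, 24, 178), (25, 50, 24, 177), (25, 51, 21, 179
[... 724 characters left out ...]
, 26, 176), (29, 76, 24, 175), (30, 74, 25, 176), (31, 76, 24, 177), (34, 74, 24, 180), (35, 76, 23, 180), (36, 74, 24, 181), (37, 76, 24, 179), (38, 76, 26, 184), (40, 74, 23, 184), (42, 74, 24, 184), (44, 76, 22, 184), (45, 73, 24, 172), (46, 73, 29, 97), (46, 76, 23, 171), (47, 73, 25, 117), (47, 73, 31, 116), (47, 75, 28, 95), (47, 75, 32, 118), (48, 75, 24, 113), (66, 74, 33, 36), (66, 74, 37, 35), (67, 73, 38, 37), (67, 73, 46, 142), (67, 74, 25, 37), (67, 74, 29, 36), (67, 75, 21, 36), (67, 76, 32, 37), (67, 76, 40, 39), (68, 73, 41, 70), (68, 73, 48, 187), (68, 75, 42, 71), (68, 76, 28, 36), (69, 75, 43, 140), (69, 75, 47, 185), (69, 76, 34, 36), (73, 73, 46, 157), (73, 75, 45, 155)]
```

View pics/scene5.png

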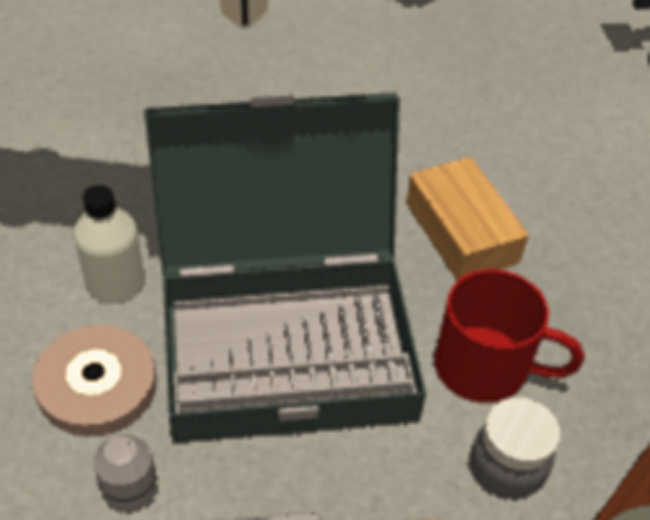

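View pics/top5.png

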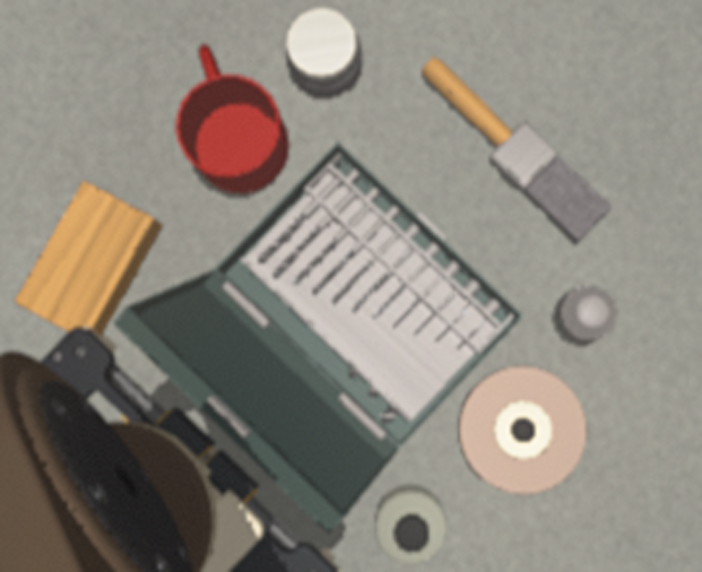

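```bash
cat >> h.py <<'E'
def covT(al,s=125.):
    d=np.array([-np.cos(al),np.sin(al)]); n=np.array([np.sin(al),np.cos(al)]); H=np.array([70,44.5])
    if al>np.pi/2: return H+140*d+15.5*n+np.array([9.5,-15])
    return H+s*d+15.5*n+np.array([9.5,0])
E
python3 - <<'E'
from snap import *
p0,R0=st()
T=covT(1.963); print(T)
print(row(p0,R0,c2w((T[0]+16)/1e3,.020,(T[1]+8)/1e3),toolR(0)))
E
```

```text
t 8.35 case mm [159.6  19.2 240.6] tilt err deg [ 0.15  0.05 -0.38] F case [ 0.17 -1.32  0.48]
[147.33466583 152.94516237]
(array([-0.002, -0.007,  0.159]), array([-0.003, -0.001,  0.006]))
```

Emit:
play_rows:
  rows:
    - [[0,-0.01,0.02],[0,0,0],-1]
    - [[0,-0.02,0.06],[0,0,0],-1]
    - [[0,-0.02,0.1],[0,0,0],-1]
    - [[0,-0.02,0.14],[0,0,0],-1]
    - [[0,-0.02,0.16],[0,0,0],-1]
    - [[0,-0.02,0.16],[0,0,0],-1]

```text
clock: 8.95
position: [0.4264, 0.1302, 0.1584]
ee_rot: [-2.898, -1.206, 0.004]
force: [0.2, 0.6, -0.1]
width: 0.002
```

Run:
```python
from snap import *
p0,R0=st(); snap("6",("top",)); 
for a in [112.5,110,105,100,95,90,85,80,75,70]:
    T=covT(np.radians(a)); print(a,T.round(1),row(p0,R0,c2w(T[0]/1e3,.020,(T[1]+8)/1e3),toolR(0)))
```

```text
t 8.95 case mm [162.8  20.1 158.4] tilt err deg [ 0.21 -0.08  0.15] F case [ 0.28 -0.61 -0.09]
112.5 [147.4 152.9] (array([ 0.   ,  0.031, -0.005]), array([-0.004,  0.001, -0.002]))
110 [141.9 155.8] (array([ 0.   ,  0.042, -0.011]), array([-0.004,  0.001, -0.002]))
105 [130.7 160.7] (array([ 0.   ,  0.064, -0.021]), array([-0.004,  0.001, -0.002]))
100 [119.1 164.7] (array([ 0.   ,  0.087, -0.029]), array([-0.004,  0.001, -0.002]))
95 [107.1 167.6] (array([ 0.   ,  0.111, -0.035]), array([-0.004,  0.001, -0.002]))
90 [ 95.  169.5] (array([ 0.001,  0.135, -0.039]), array([-0.004,  0.001, -0.002]))
85 [ 84.  170.4] (array([ 0.001,  0.157, -0.04 ]), array([-0.004,  0.001, -0.002]))
80 [ 73.1 170.3] (array([ 0.001,  0.179, -0.04 ]), array([-0.004,  0.001, -0.002]))
75 [ 62.1 169.3] (array([ 0.001,  0.201, -0.038]), array([-0.004,  0.001, -0.002]))
70 [ 51.3 167.3] (array([ 0.001,  0.223, -0.034]), array([-0.004,  0.001, -0.002]))
```

View pics/top6.png

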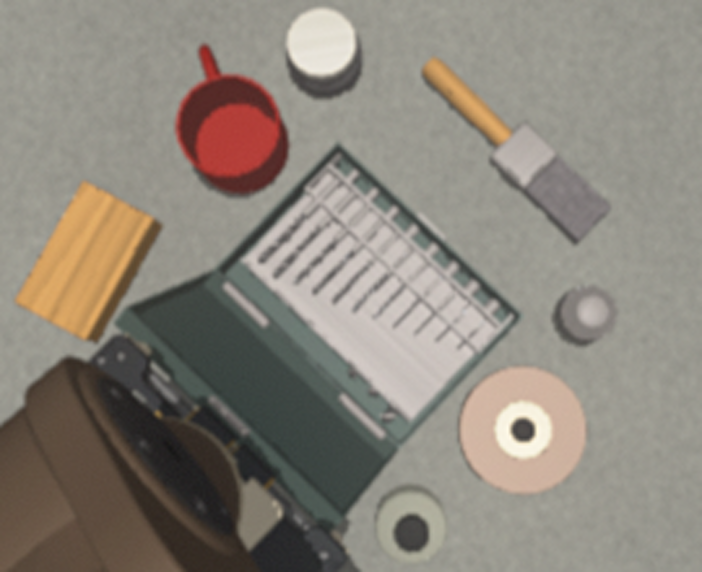

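The top view shows the fingers behind the cover (around (200,430)) with the case and other items unmoved. I'll start the push.

Emit:
play_rows:
  rows:
    - [[0,0.014,-0.002],[0,0,0],-1]
    - [[0,0.028,-0.005],[0,0,0],-1]
    - [[0,0.042,-0.011],[0,0,0],-1]
    - [[0,0.056,-0.018],[0,0,0],-1]
    - [[0,0.072,-0.024],[0,0,0],-1]
    - [[0,0.087,-0.029],[0,0,0],-1]
    - [[0,0.103,-0.033],[0,0,0],-1]
    - [[0,0.119,-0.037],[0,0,0],-1]
    - [[0,0.135,-0.039],[0,0,0],-1]
    - [[0,0.135,-0.039],[0,0,0],-1]

```text
clock: 10.0
position: [0.4758, 0.082, 0.1791]
ee_rot: [-2.9, -1.205, -0.0]
force: [0.1, 0.1, 0.3]
width: 0.005
```

Run:
```python
from snap import *
p0,R0=st(); snap("7",("top",)); 
for a in range(90,-1,-5):
    T=covT(np.radians(a)); print(a,T.round(1),row(p0,R0,c2w(T[0]/1e3,.020,(T[1]+8)/1e3),toolR(0))[0])
for y in (-80,-60,90):
    print(y,sorted([r[:4] for r in prof("pics/top7.npz",y-2,y+2,x0=50,x1=150,zmin=50,zmax=190)],key=lambda r:r[2])[::4])
```

```text
t 10.0 case mm [ 93.8  19.6 179.1] tilt err deg [0.08 0.04 0.2 ] F case [-0.01 -0.09  0.28]
90 [ 95.  169.5] [-0.001 -0.002  0.003]
85 [ 84.  170.4] [-0.001  0.02   0.001]
80 [ 73.1 170.3] [-0.001  0.041  0.001]
75 [ 62.1 169.3] [-0.     0.063  0.004]
70 [ 51.3 167.3] [-0.     0.085  0.007]
65 [ 40.7 164.3] [-0.     0.106  0.013]
60 [ 30.4 160.5] [-0.     0.127  0.021]
55 [ 20.5 155.8] [-0.     0.147  0.03 ]
50 [ 11.  150.2] [-0.     0.166  0.041]
45 [  2.1 143.8] [-0.     0.184  0.054]
40 [ -6.3 136.7] [-0.     0.2    0.068]
35 [-14.  128.9] [0.    0.216 0.084]
30 [-21.  120.4] [0.    0.23  0.101]
25 [-27.2 111.4] [0.    0.242 0.119]
20 [-32.7 101.8] [0.    0.253 0.138]
15 [-37.2  91.8] [0.    0.262 0.158]
10 [-40.9  81.5] [0.    0.27  0.179]
5 [-43.7  70.8] [0.    0.275 0.2  ]
0 [-45.5  60. ] [0.    0.279 0.222]
-80 []
-60 []
90 []
```

View pics/top7.png

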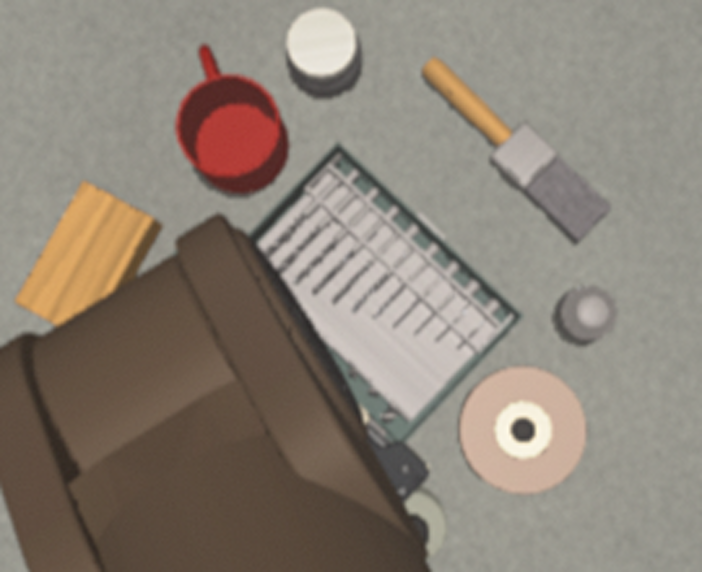

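Run:
```python
from snap import *
snap("7",("scene",))
```

```text
(no output)
```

View pics/scene7.png

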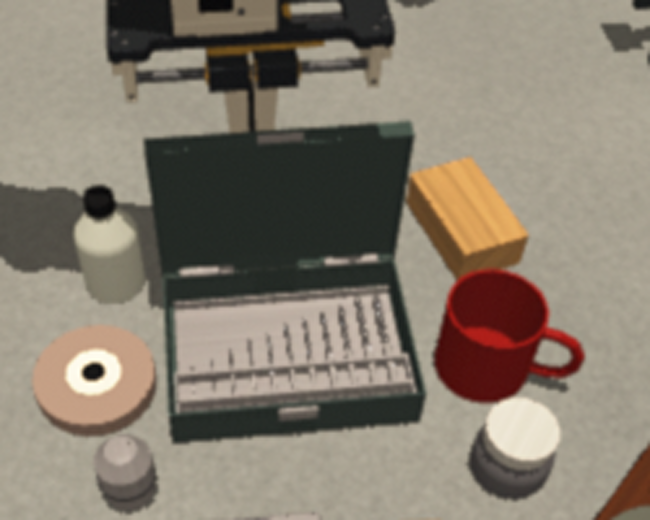

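Emit:
play_rows:
  rows:
    - [[0,0.01,0.003],[0,0,0],-1]
    - [[0,0.024,0.002],[0,0,0],-1]
    - [[0,0.041,0.002],[0,0,0],-1]
    - [[0,0.063,0.004],[0,0,0],-1]
    - [[0,0.085,0.007],[0,0,0],-1]
    - [[0,0.106,0.013],[0,0,0],-1]
    - [[0,0.127,0.021],[0,0,0],-1]
    - [[0,0.147,0.03],[0,0,0],-1]
    - [[0,0.166,0.041],[0,0,0],-1]
    - [[0,0.166,0.041],[0,0,0],-1]

```text
clock: 11.1
position: [0.5346, 0.0235, 0.1575]
ee_rot: [-2.899, -1.204, 0.0]
force: [-0.0, 0.1, -0.2]
width: 0.005
```

Run:
```python
from snap import *
p0,R0=st(); snap("8",("scene",)); 
for a in range(50,-1,-5):
    T=covT(np.radians(a)); print(a,T.round(1),row(p0,R0,c2w(T[0]/1e3,.020,(T[1]+8)/1e3),toolR(0))[0])
```

```text
t 11.1 case mm [ 10.8  19.9 157.5] tilt err deg [0.12 0.03 0.2 ] F case [ 0.08 -0.03 -0.18]
50 [ 11.  150.2] [-0.    -0.    -0.001]
45 [  2.1 143.8] [-0.     0.018  0.011]
40 [ -6.3 136.7] [-0.     0.034  0.026]
35 [-14.  128.9] [-0.     0.05   0.041]
30 [-21.  120.4] [0.    0.064 0.058]
25 [-27.2 111.4] [0.    0.076 0.076]
20 [-32.7 101.8] [0.    0.087 0.095]
15 [-37.2  91.8] [0.    0.096 0.115]
10 [-40.9  81.5] [0.    0.104 0.136]
5 [-43.7  70.8] [0.    0.109 0.157]
0 [-45.5  60. ] [0.    0.113 0.179]
```

View pics/scene8.png

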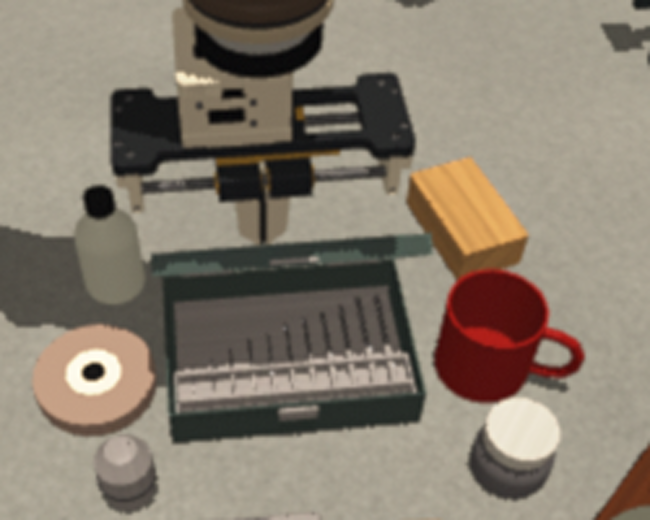

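Emit:
play_rows:
  rows:
    - [[0,0.01,0.006],[0,0,0],-1]
    - [[0,0.022,0.015],[0,0,0],-1]
    - [[0,0.034,0.026],[0,0,0],-1]
    - [[0,0.045,0.036],[0,0,0],-1]
    - [[0,0.055,0.047],[0,0,0],-1]
    - [[0,0.064,0.058],[0,0,0],-1]
    - [[0,0.072,0.07],[0,0,0],-1]
    - [[0,0.08,0.082],[0,0,0],-1]
    - [[0,0.087,0.095],[0,0,0],-1]
    - [[0,0.087,0.095],[0,0,0],-1]

```text
clock: 12.15
position: [0.5644, -0.0063, 0.1098]
ee_rot: [-2.898, -1.206, 0.002]
force: [0.4, -0.7, 0.5]
width: 0.006
```

Run:
```python
from snap import *
p0,R0=st(); snap("9",("scene",)); 
for a in [20,16,12,9,7,5,4,3,2,1,0]:
    T=covT(np.radians(a)); print(a,T.round(1),row(p0,R0,c2w(T[0]/1e3,.020,(T[1]+8)/1e3),toolR(0))[0])
```

```text
t 12.15 case mm [-31.3  20.2 109.8] tilt err deg [ 0.16 -0.01  0.14] F case [-0.81  0.2   0.46]
20 [-32.7 101.8] [ 0.     0.003 -0.   ]
16 [-36.4  93.9] [0.    0.01  0.016]
12 [-39.5  85.7] [0.    0.017 0.032]
9 [-41.5  79.4] [0.    0.021 0.045]
7 [-42.7  75.1] [0.    0.023 0.053]
5 [-43.7  70.8] [0.    0.025 0.062]
4 [-44.1  68.7] [0.    0.026 0.066]
3 [-44.5  66.5] [0.    0.027 0.07 ]
2 [-44.9  64.4] [0.    0.027 0.075]
1 [-45.2  62.2] [0.    0.028 0.079]
0 [-45.5  60. ] [0.    0.029 0.083]
```

View pics/scene9.png

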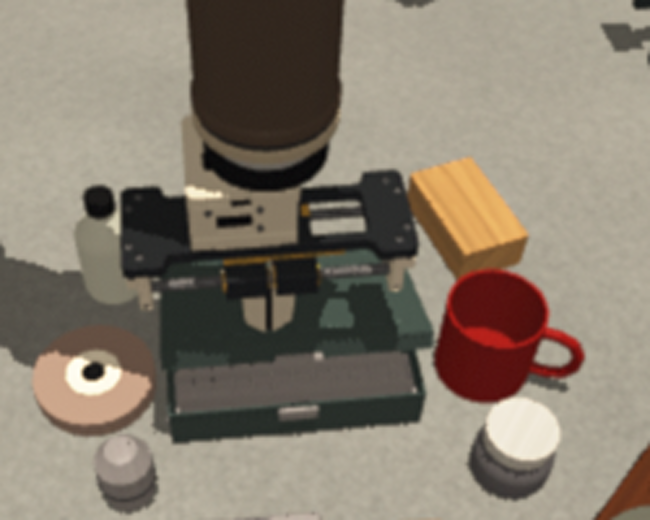

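Cover at about 20° and following the fingers. Next comes the slow closing.

Emit:
play_rows:
  rows:
    - [[0,0.005,0.006],[0,0,0],-1]
    - [[0,0.009,0.014],[0,0,0],-1]
    - [[0,0.013,0.022],[0,0,0],-1]
    - [[0,0.016,0.03],[0,0,0],-1]
    - [[0,0.019,0.038],[0,0,0],-1]
    - [[0,0.021,0.045],[0,0,0],-1]
    - [[0,0.023,0.052],[0,0,0],-1]
    - [[0,0.025,0.058],[0,0,0],-1]
    - [[0,0.026,0.063],[0,0,0],-1]
    - [[0,0.026,0.066],[0,0,0],-1]

```text
clock: 13.2
position: [0.574, -0.0148, 0.0777]
ee_rot: [-2.898, -1.207, -0.0]
force: [0.2, 0.4, 0.6]
width: 0.005
```

Emit:
play_rows:
  rows:
    - [[0,0,0.002],[0,0,0],-1]
    - [[0,0.001,0.004],[0,0,0],-1]
    - [[0,0.001,0.006],[0,0,0],-1]
    - [[0,0.001,0.008],[0,0,0],-1]
    - [[0,0.001,0.01],[0,0,0],-1]

```text
clock: 13.7
position: [0.5743, -0.015, 0.0729]
ee_rot: [-2.898, -1.207, -0.001]
force: [-0.2, -1.6, 0.7]
width: 0.006
```

Run:
```python
from snap import *
p0,R0=st()
```

```text
t 13.7 case mm [-44.5  19.4  72.9] tilt err deg [0.1  0.07 0.1 ] F case [-0.95  1.31  0.69]
```

Emit:
play_rows:
  rows:
    - [[0,0,0.001],[0,0,0],-1]
    - [[0,0,0.003],[0,0,0],-1]
    - [[0,0,0.004],[0,0,0],-1]
    - [[0,0,0.006],[0,0,0],-1]
    - [[0,0,0.007],[0,0,0],-1]
    - [[0,0,0.007],[0,0,0],-1]

```text
clock: 14.3
position: [0.574, -0.0149, 0.0692]
ee_rot: [-2.898, -1.207, 0.0]
force: [-0.4, -0.5, -0.5]
width: 0.003
```

Emit:
play_rows:
  rows:
    - [[0,0,0.001],[0,0,0],-1]
    - [[0,0,0.002],[0,0,0],-1]
    - [[0,0,0.002],[0,0,0],-1]

```text
clock: 14.6
position: [0.5741, -0.0149, 0.0688]
ee_rot: [-2.898, -1.207, -0.0]
force: [-2.0, -0.8, 6.2]
width: 0.001
```

Emit:
play_rows:
  rows:
    - [[0,0,0.001],[0,0,0],-1]
    - [[0,0,0.002],[0,0,0],-1]

```text
clock: 14.8
position: [0.5742, -0.015, 0.0686]
ee_rot: [-2.899, -1.207, -0.0]
force: [-6.4, -2.1, 21.3]
width: 0.008
```

Emit:
play_rows:
  rows:
    - [[0,0,0],[0,0,0],-1]
    - [[0,0,-0.004],[0,0,0],-1]
    - [[0,0,-0.02],[0,0,0],-1]
    - [[0,0,-0.06],[0,0,0],-1]
    - [[0,-0.03,-0.14],[0,0,0],-1]
    - [[0,-0.1,-0.22],[0,0,0],-1]
    - [[0,-0.19,-0.28],[0,0,0],-1]
    - [[0,-0.28,-0.32],[0,0,0],-1]
    - [[0,-0.37,-0.34],[0,0,0],-1]
    - [[0,-0.46,-0.34],[0,0,0],-1]

```text
clock: 15.8
position: [0.4102, 0.1485, 0.2398]
ee_rot: [-2.898, -1.207, -0.006]
force: [0.5, 1.2, -0.5]
width: 0.006
```

Run:
```python
from snap import *
p0,R0=st(); snap("10",("scene","top"))
for n in ("scene","top"):
    im,d,W=cloud(f"pics/{n}10.npz"); q=W-O; X=q@CX*1e3;Y=q@CY*1e3;Z=W[...,2]*1e3
    im0,d0,W0=cloud(f"pics/{n}0.npz"); ok=(d0>0)
    for x0,x1 in [(-66,-50),(-50,-20),(-20,20),(20,50),(50,66)]:
        m=(d>0)&(X>x0)&(X<x1)&(abs(Y)<95)&(Z>40); print(n,x0,x1,m.sum(),Z[m].mean().round(2),Z[m].std().round(2))
    m=(d>0)&(Z>57)&(Z<64)&(abs(X)<90)&(abs(Y)<110); print(n,"extent x",np.percentile(X[m],[.5,99.5]).round(1),"y",np.percentile(Y[m],[.5,99.5]).round(1))
    for y0,y1 in [(-95,-60),(60,95)]:
        m=(d>0)&(abs(X)<60)&(Y>y0)&(Y<y1)&(Z>40); print("y",y0,Z[m].mean().round(2))
```

```text
t 15.8 case mm [187.2  18.5 239.8] tilt err deg [0.01 0.22 0.1 ] F case [ 0.5  -1.24 -0.48]
scene -66 -50 648 59.92 1.08
scene -50 -20 1134 60.47 1.02
scene -20 20 1375 60.39 1.03
scene 20 50 958 60.39 1.11
scene 50 66 462 59.88 1.04
scene extent x [-70.9  68.6] y [-98.6  99.2]
y -95 60.34
y 60 60.19
top -66 -50 759 59.5 1.56
top -50 -20 1431 59.93 1.54
top -20 20 1942 60.01 1.51
top 20 50 1453 59.95 1.57
top 50 66 781 59.53 1.57
top extent x [-69.6  68.9] y [-97.8 100.2]
y -95 59.66
y 60 59.88
```

View pics/scene10.png

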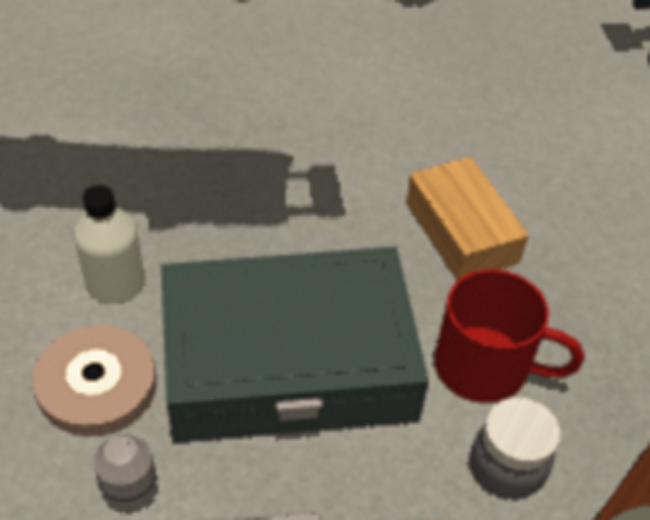

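View pics/top10.png

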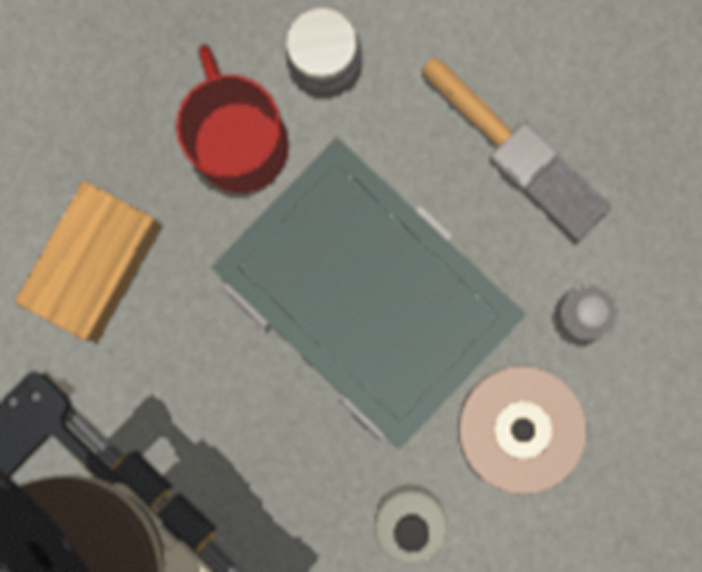

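The cover is level at 60 mm from front to back, the case is where it was, and nothing else has moved. I'll let the arm come to rest, then hand in.

Emit:
play_rows:
  rows:
    - [[0,0,0],[0,0,0],-1]
    - [[0,0,0],[0,0,0],-1]
    - [[0,0,0],[0,0,0],-1]

```text
clock: 16.2
position: [0.4117, 0.1457, 0.2376]
ee_rot: [-2.899, -1.204, 0.001]
force: [-0.7, -1.0, -0.5]
width: 0.001
```

Run:
```python
from snap import *
st(); print(arm.sign_off())
```

```text
t 16.2 case mm [184.2  19.4 237.6] tilt err deg [0.14 0.03 0.22] F case [-0.19  1.24 -0.5 ]
the job is handed in; nothing more can be done
None
```

The drill case is closed with the rack flat inside, and the job was handed in at 16.2 s of the 51 s allowed.

- **Rack:** I pushed the lip on the drill face with the closed fingertips until the rack met its stop, at about 23 N. The cameras then showed the plate level at 23–24 mm and the lip at 48 mm along the case, which is flat.
- **Cover:** I only started the cover after that check. I swung it over from behind, slowed to about 1 mm per row near the end, and pressed it to its stop at about 21 N.
- **Last checks:** The cover top measured about 60 mm from front to back and side to side in both cameras. The case outline is within about 2 mm of where it started. The other things on the bench look unmoved in the pictures, judged by eye. The arm ended clear of everything.

No check failed or disagreed. The cover height readings spread by 1 to 1.6 mm, so they could not show a gap smaller than that; the firm stop under the fingertips is the better evidence that it is fully shut.

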